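# Click the warming hob's thermostat wheels

### The job

Both thermostat wheels of the warming hob stand at the same middle click. With a fingertip resting on the knurled rim, roll the wheel in front of the lidded pot away from you by one click, and the wheel in front of the biscuit tray towards you by one click, so that each ends settled in the very next click, not further. Leave the pot, the tray and everything else on the counter standing where they are; nothing is to be lifted or pushed aside.

Things in the scene. Friction and masses are not known exactly. Their poses are not given: they have to be found in the camera images.
- hob: fixed two-zone warming hob: steel box 400 mm (its x) by 580 mm (its y), top at 65 mm; on its black rear part two ringed zones (centres at hob x +55, y +150 and -150 mm), each with its own wheel straight in front of it in the front strip. Origin: centre of its underside; +x from its front (near the robot) to its back, +y to its left seen from the robot
- left_crest (a point): fixed point: crest (top of the rim, mid-width) of the left wheel, 83 mm above the counter, at hob x -145, y +150 mm. Wheel: black knurled disc, radius 40 mm, 30 mm wide, axle level along the hob's y. It shows 18 mm above the hob's top between two grey guard cheeks 86 mm long, 11 mm wide, 8 mm high, 3 mm beside it: crest 10 mm above the cheeks
- right_crest (a point): the same point of the right wheel (for the right zone), at hob x -145, y -150 mm. A white line across each wheel's rim shows its setting: at the crest at the start, 24 mm of rim farther from the robot for each click hotter, 24 mm nearer for each click cooler
- wheel_left (a joint): left wheel's angle, rad, growing as its top rolls away from the robot (hob +x) = hotter. Clicks (detents) at -1.2, -0.6, 0 (start), 0.6, 1.2; stops at -1.3, 1.3. Humps lie halfway between: let go past a hump, it snaps into the next click by itself; before it, it falls back. One click = 24 mm of rim
- wheel_right (a joint): right wheel's angle, rad, same clicks and sense as the left. Either wheel is rolled by friction of a fingertip on the rim: about 2 N along the rim takes it over the hump, a push of 4 to 8 N down on it grips enough. The axle is sprung: the crest gives way from 1.5 N on, by 1.5 N per mm, 6 mm at most, so draw the fingertip level over the crest, 2 to 4 mm deep
- pot: round steel pot with a lid and a black lid knob, 186 mm across, 106 mm high overall, about 0.9 kg, standing on one of the two zones; origin centre of underside. Which zone varies
- tray: open aluminium tray of breaded biscuits, 150 by 210 mm, 22 mm high (food up to about 45 mm), standing on the other zone; origin centre of underside
- shaker: steel shaker, 44 mm across, 72 mm high, on the front strip between the wheels; origin centre of underside
- oil: amber glass bottle, 64 mm across, 190 mm high, on the counter left of the hob; origin centre of underside
- mug: white mug, 80 mm across, 90 mm high, on the counter to the left; origin centre of underside
- spatula: spatula lying on the counter to the right of the hob, 250 mm long; origin near its middle, x along it
- bowl: steel bowl, 130 mm across, 55 mm high, on the counter to the right; origin centre of underside
- jar: lidded jar, 72 mm across, 100 mm high, on the counter to the left; origin centre of underside
Not all that is in view belongs to the job. What is shaped like the pot but brown or pink is not meant.

How it is judged:
By the outcome, as a careful person would: the job done as asked, in the order asked, and still so for the second after the job is handed in, with the robot touching nothing.
It also fails if it takes over 42 s, if anything falls off the work surface, if the arm or the gripper's body presses on something with over 40 N, if the wrist force passes 120 N, or if a joint passes its speed limit or range.

### The arm

A 6-joint arm with a two-finger parallel gripper is mounted at the origin on the work surface. World frame = base frame: x ahead of the robot, y to its left, z up, the work surface at z = 0. Lengths are in m, angles in rad, forces in N, time in s.
With the tool pointing down it reaches from about 0.25 to 0.725 m from the base axis. Payload 4 kg.
Tool frame: the origin (TCP) lies between the finger pads; the fingertips stand 17 mm ahead of it and the grasp point (between the pads) lies 2 mm behind it; z points along the fingers, x is the direction in which the jaws open and shut, and the axes are right-handed (so a half turn about z gives the same grasp; the last joint's range is limited). The gripper opens to 85 mm and grips with 20 to 120 N. Pads are 22 mm wide; open, the fingers measure 114 mm over their backs; the gripper's body (76 mm by 85 mm) begins 54 mm behind the grasp point. The pads swing forward as they close: fully open they stand 13 mm farther back than shut.
Start: joints at [-1.15, 0.241, 0.005, 1.335, 0, 1.571], TCP at [0.204, -0.456, 0.248] pointing down, gripper open.
Joint ranges: [-2.72, 2.72], [-1.05, 1.87], [-1.09, 1.28], [-1.99, 2.15], [-1.42, 1.44], [-3.14, 3.14]. Speed limits (rad/s): [2.79, 2.79, 3.14, 3.14, 3.14, 3.14].

### API

Orientations are given as a unit quaternion [x, y, z, w].
In Python, from workcell import telemetry, cams, workorder gives the robot as it stands. The module is installed in compiled form; this text tells all that it offers.
- The arm moves only by the tool apply_moves, never from a script. Its argument "moves" is a list that holds one entry, the list of rows, each a list of 4 numbers: the shift along the tool's x, y, z in mm, then the turn about the tool's z in degrees. A call has exactly 10 rows; each row shifts and turns the pose as measured when the row begins, along the tool's axes as they then stand; what a row does not reach is not made up. A row lasts 1/10 s, in which the tool goes at most 50 mm and 8.59 degrees, less where a joint would pass 70% of its speed; a pose out of reach is approached as far as the arm can. A call with a gripper value outside its range is refused whole. "hand" is the gripper's target within -1 to 1 (fully open at 1, half-way at 0, shut at -1), set as the call begins (left out, the last holds). The fingers move at their own pace and stop on an object; the grip force is fixed at half the most. Time passes only in rows, so rows that do not move let the fingers close, or fill a call up. It gives the time, the measured TCP pose, the force and the opening at its end, in the units of the state.
- telemetry.get_obs(): the state, without advancing time (a new reading comes with each control period).
- cams.camera(name): name is "scene" or "top" or "wrist"; returns a dict with "color" (384x512x3 uint8, red, green, blue), "fovy" (degrees; the focal length in pixels is half the picture's height over the tangent of half this angle, whatever the lens; pixels are square), "cx", "cy" (the principal point, pixels), "k1" (the pictures are not rectified: a ray, as slopes to the right and down, at radius r is drawn at 1 + k1 r^2 times it, then the intrinsics apply), "camera_from_world" (4x4, takes a point from world to camera coordinates). Camera axes: x right, y down, z forward; pixel columns grow to the right and rows downward; lengths in m; the calibration is good to about 2 mm. A picture is of the moment at which its call begins. There is no depth.
- workorder.job_done(): hands the job in, once; it reports no verdict.
The state is a dict: "clock": time; "joint_pos": joint angles; "joint_vel": joint speeds; "tau": joint torques, N m; "eef_pos": TCP position; "tool_rot": TCP orientation; "ft_force": force on the tool from outside, world axes, zero at the start; "ft_torque": the same for the moment, N m; "grip_width": finger opening in m.
Only numpy, scipy, OpenCV 4.12 (cv2) and the standard library are available. Lean on these libraries where they do the work, as an engineer would, in place of code of your own. Each camera call takes 0.05 s, during which the arm holds its last target. There are 200 camera calls.

## Working session

There is one attempt and no reset: what is moved stays moved. The work goes in short steps, Python scripts to look and compute and a tool call to move; the robot and the scene stay as the last step left them, time stands still between calls to the robot, and variables do not carry over. Pictures are saved under pics/ and viewed, about 8 in all and at most 12, crops included, and the job is handed in when it is done.

Besides the shell and the picture viewer there is one more tool, called after ">>>" by a JSON object that holds its "api" and its "payload", one argument or row to a line. apply_moves: Moves the arm, as the interface text tells. Its arguments: {"type":"object","properties":{"moves":{"type":"array"},"hand":{"type":"number"}},"required":["moves"]}

```bash
mkdir -p pics
cat > h.py <<'E'
import numpy as np, cv2
from workcell import telemetry, cams, workorder
def K(c):
    h=c["color"].shape[0]; f=h/2/np.tan(np.radians(c["fovy"])/2); return f
def snap(n,fn):
    c=cams.camera(n); cv2.imwrite(f"pics/{fn}.png",c["color"][:,:,::-1]); np.save(f"pics/{fn}.npy",c,allow_pickle=True); return c
def load(fn): return np.load(f"pics/{fn}.npy",allow_pickle=True).item()
def ray(c,u,v):
    f=K(c); d=np.array([(u-c["cx"])/f,(v-c["cy"])/f]); s=d.copy()
    for _ in range(30): s=d/(1+c["k1"]*(s@s))
    M=c["camera_from_world"]; R=M[:3,:3]; return -R.T@M[:3,3], R.T@np.array([s[0],s[1],1])
def hit(c,u,v,z):
    o,d=ray(c,u,v); return o+d*(z-o[2])/d[2]
def proj(c,p):
    q=c["camera_from_world"]@np.append(p,1); s=q[:2]/q[2]; s=s*(1+c["k1"]*(s@s)); return s*K(c)+[c["cx"],c["cy"]]
E
python3 - <<'E'
from h import *
a=snap("top","top0");b=snap("scene","scene0")
cv2.imwrite("pics/both.png",cv2.resize(np.hstack([a["color"],b["color"]])[:,:,::-1],(1024,384))[:, :])
o=telemetry.get_obs();print(o["clock"],o["eef_pos"],o["tool_rot"],o["ft_force"],o["grip_width"])
for c in(a,b):print(c["fovy"],c["k1"],c["camera_from_world"])
E
```

```text
0.1 [ 0.20404508 -0.45589583  0.24748354] [ 8.39197686e-01 -5.43825639e-01 -7.99557657e-04 -5.27964054e-04] [ 0.35221724  0.3027274  -0.07870467] 0.08558442639498984
54.01855822433342 -0.10633265722014155 [[-0.01768686 -0.9998411   0.0022247   0.01922808]
 [-0.99895772  0.0175775  -0.04212499  0.48204487]
 [ 0.04207919 -0.00296744 -0.99910987  1.49594735]
 [ 0.          0.          0.          1.        ]]
56.19751885913514 0.014428657422594792 [[-0.63587063  0.77165838 -0.01455604  0.30656081]
 [ 0.57827892  0.46386001 -0.67113887 -0.22809123]
 [-0.51113797 -0.43517495 -0.74118873  1.50415415]
 [ 0.          0.          0.          1.        ]]
```

View pics/top0.png

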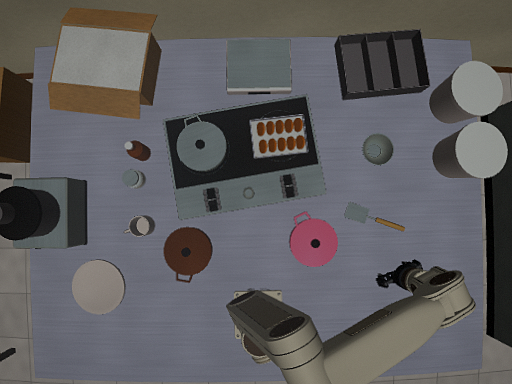

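View pics/scene0.png

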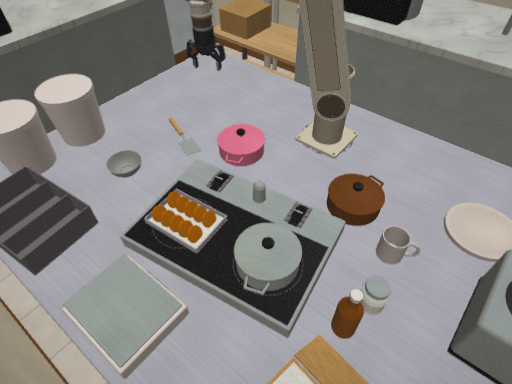

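The pot (201,146) stands on the left zone and the tray (279,136) on the right. The wheels are at about (211,200) and (289,185), the shaker at (248,193), and the hob is turned a little. Next I'll measure the hob's corners and look at the wheels up close.

Run:
```python
from h import *
a=load("top0");b=load("scene0")
im=a["color"]
cr=im[170:225,170:330]; cv2.imwrite("pics/crop.png",cv2.resize(cr,None,fx=5,fy=5,interpolation=cv2.INTER_CUBIC)[:,:,::-1])
# black glass quad, z=0.065; rough corners of hob
for n,(u,v) in dict(BL=(164,122),BR=(307,96),FR=(326,192),FL=(179,219)).items(): print(n,hit(a,u,v,.065))
for n,(u,v) in dict(wl=(211,200),wr=(289,185)).items(): print(n,hit(a,u,v,.083))
for n,(u,v) in dict(wl=(299,214),wr=(220,181)).items(): print("scene",n,hit(b,u,v,.083))
for n,(u,v) in dict(sh=(248,190)).items(): print(n,hit(a,u,v,.137))
```

```text
BL [0.76860376 0.35551107 0.065     ]
BR [ 0.86204045 -0.20771333  0.065     ]
FR [ 0.4826835  -0.27111559  0.065     ]
FL [0.38840977 0.29869209 0.065     ]
wl [0.45910811 0.17183193 0.083     ]
wr [ 0.51108086 -0.12628571  0.083     ]
scene wl [0.46729757 0.17869592 0.083     ]
scene wr [ 0.5170375  -0.11261979  0.083     ]
sh [0.49186478 0.02976888 0.137     ]
```

View pics/crop.png

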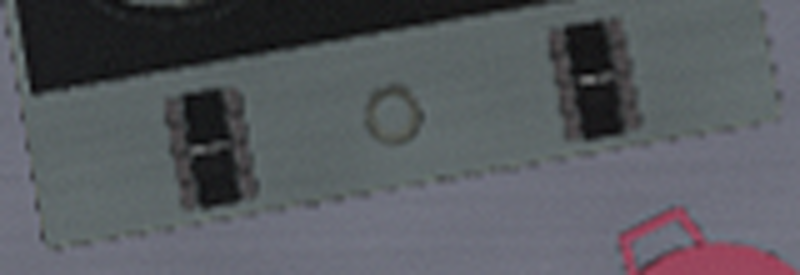

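```bash
cat >> h.py <<'E'
def plan(target,yaw_deg,n,obs=None):
    """rows in tool axes (mm, deg) to reach target with tool x at yaw_deg, tool down"""
    o=telemetry.get_obs(); from scipy.spatial.transform import Rotation as R
    M=R.from_quat(o["tool_rot"]).as_matrix(); y0=np.degrees(np.arctan2(M[1,0],M[0,0]))
    d=np.array(target)-o["eef_pos"]; dy=(yaw_deg-y0+360)%360
    if n==1: dy=(dy+180)%360-180
    for i in range(n):
        t=np.radians(y0+dy*i/n); x=np.array([np.cos(t),np.sin(t),0]); y=np.array([np.sin(t),-np.cos(t),0])
        print([round(float(q),1) for q in (x@d/n*1e3,y@d/n*1e3,-d[2]/n*1e3,-dy/n)])
E
python3 - <<'E'
from h import *
a=load("top0");b=load("scene0")
def line(c,u,v,r):
    g=cv2.cvtColor(c["color"],cv2.COLOR_RGB2GRAY)[v-r:v+r+1,u-r:u+r+1].astype(float); print(g.astype(int)) if r<7 and 0 else 0
    return g
P=hit(a,211.2,199.4,.083),hit(a,288.6,185.4,.083);print(P)
for p in P: print("pred in scene",proj(b,p))
g=b["color"]
cv2.imwrite("pics/crop2.png",cv2.resize(g[160:240,195:325],None,fx=6,fy=6,interpolation=cv2.INTER_CUBIC)[:,:,::-1])
v=P[0]-P[1];yaw=np.degrees(np.arctan2(-v[0],v[1]));print("yaw",yaw)
# shift target above left wheel, start 9 mm short of the crest
hx=np.array([np.cos(np.radians(yaw)),np.sin(np.radians(yaw)),0])
t=P[0]-.009*hx; t[2]=.20; plan(t,yaw+90,20)
E
```

```text
(array([0.46137937, 0.17103841, 0.083     ]), array([ 0.50957899, -0.12472356,  0.083     ]))
pred in scene [298.05539637 211.65978237]
pred in scene [218.8996172  178.19183395]
yaw 9.255988008616209
[-23.5, -24.1, 2.4, -8.3]
[-19.8, -27.2, 2.4, -8.3]
[-15.6, -29.8, 2.4, -8.3]
[-11.2, -31.7, 2.4, -8.3]
[-6.5, -33.0, 2.4, -8.3]
[-1.7, -33.6, 2.4, -8.3]
[3.1, -33.5, 2.4, -8.3]
[7.9, -32.7, 2.4, -8.3]
[12.5, -31.2, 2.4, -8.3]
[16.9, -29.1, 2.4, -8.3]
[20.9, -26.4, 2.4, -8.3]
[24.5, -23.1, 2.4, -8.3]
[27.5, -19.4, 2.4, -8.3]
[30.0, -15.2, 2.4, -8.3]
[31.9, -10.7, 2.4, -8.3]
[33.1, -6.1, 2.4, -8.3]
[33.6, -1.2, 2.4, -8.3]
[33.5, 3.6, 2.4, -8.3]
[32.6, 8.4, 2.4, -8.3]
[31.1, 13.0, 2.4, -8.3]
```

View pics/crop2.png

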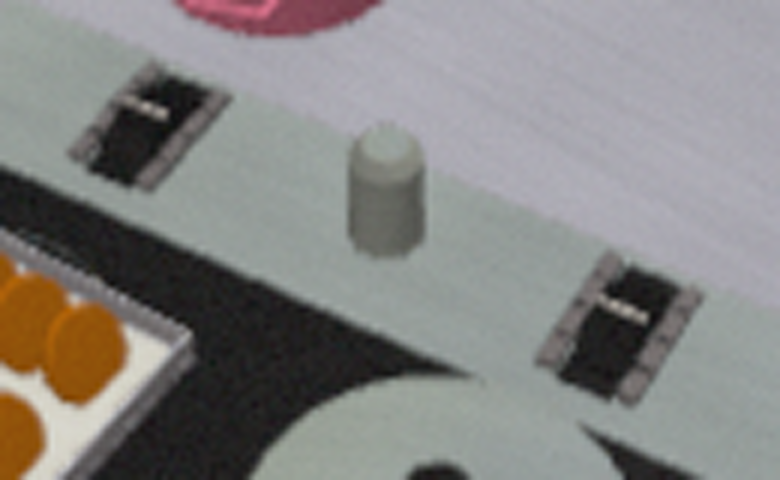

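In the crop the white lines are at scene pixels (219,177) and (299,212), within 1 px of where the top view puts them, so I'm moving now.

>>> {"api": "apply_moves", "payload": {
  "moves": [
    [[-23.5,-24,2.4,-8.3],[-20,-27,2.4,-8.3],[-15.5,-30,2.4,-8.3],[-11,-31.5,2.4,-8.3],[-6.5,-33,2.4,-8.3],[-1.5,-33.5,2.4,-8.3],[3,-33.5,2.4,-8.3],[8,-32.5,2.4,-8.3],[12.5,-31,2.4,-8.3],[17,-29,2.4,-8.3]]
  ],
  "hand": -1
}}

```text
clock: 1.1
eef_pos: [0.3208, -0.1317, 0.2192]
tool_rot: [0.985, 0.171, -0.002, -0.003]
ft_force: [0.8, -1.1, 0.1]
grip_width: 0.0001
```

>>> {"api": "apply_moves", "payload": {
  "moves": [
    [[21,-26.5,2.4,-8.3],[24.5,-23,2.4,-8.3],[27.5,-19.5,2.4,-8.3],[30,-15,2.4,-8.3],[32,-10.5,2.4,-8.3],[33,-6,2.4,-8.3],[33.5,-1,2.4,-8.3],[33.5,3.5,2.4,-8.3],[32.5,8.5,2.4,-8.3],[31,13,2.4,-8.3]]
  ]
}}

```text
clock: 2.1
eef_pos: [0.4193, 0.2039, 0.193]
tool_rot: [0.604, 0.797, -0.001, -0.005]
ft_force: [-0.0, -0.8, -0.5]
grip_width: -0.0002
```

```bash
cat >> h.py <<'E'
P=[np.array([.4614,.1710,.083]),np.array([.5096,-.1247,.083])]
yaw=9.4; hx=np.array([np.cos(np.radians(yaw)),np.sin(np.radians(yaw)),0])
def st(): 
    o=telemetry.get_obs(); print(o["clock"],o["eef_pos"].round(4),o["ft_force"].round(2),o["grip_width"].round(4),o["joint_pos"].round(2))
E
python3 -c "
from h import *
st();t=P[0]-.009*hx;t[2]=.125;plan(t,yaw+90,1)"
```

```text
Traceback (most recent call last):
  File "h.py", line 28, in st
    o=telemetry.get_obs(); print(o["clock"],o["eef_pos"].round(4),o["ft_force"].round(2),o["grip_width"].round(4),o["joint_pos"].round(2))
                                                                                         ^^^^^^^^^^^^^^^^^^^^^
AttributeError: 'float' object has no attribute 'round'
```

```bash
sed -i 's/o\["grip_width"\].round(4)/round(o["grip_width"],4)/' h.py
python3 -c "
from h import *
st();t=P[0]-.009*hx;t[2]=.115;plan(t,yaw+90,1)"
```

```text
2.1 [0.4193 0.2039 0.193 ] [-0.01 -0.84 -0.55] -0.0002 [ 0.45  0.21 -0.18  1.18  0.01  0.17]
[-42.1, 22.7, 78.0, 6.3]
```

>>> {"api": "apply_moves", "payload": {
  "moves": [
    [[-10,6,12,2],[-10,6,12,2],[-11,6,12,2],[-11,5,12,0.3],[0,0,10,0],[0,0,8,0],[0,0,2,0],[0,0,0,0],[0,0,0,0],[0,0,0,0]]
  ]
}}

```text
clock: 3.1
eef_pos: [0.4503, 0.165, 0.1173]
tool_rot: [0.651, 0.759, -0.003, -0.006]
ft_force: [0.1, -0.2, 0.2]
grip_width: 0.0001
```

```bash
python3 -c "
from h import *
c=snap('wrist','w1');b=snap('scene','s1')
st();t=P[0]-.009*hx;t[2]=.105;plan(t,yaw+90,1)
cv2.imwrite('pics/v1.png',np.hstack([cv2.resize(c['color'],(400,300)),cv2.resize(b['color'][150:270,220:380],(400,300))])[:,:,::-1])
"
```

```text
3.2 [0.4505 0.1651 0.1174] [-0.08  0.21 -0.2 ] 0.0001 [ 0.35  0.31 -0.26  1.01  0.01  0.19]
[4.1, 2.7, 12.4, -0.7]
```

View pics/v1.png

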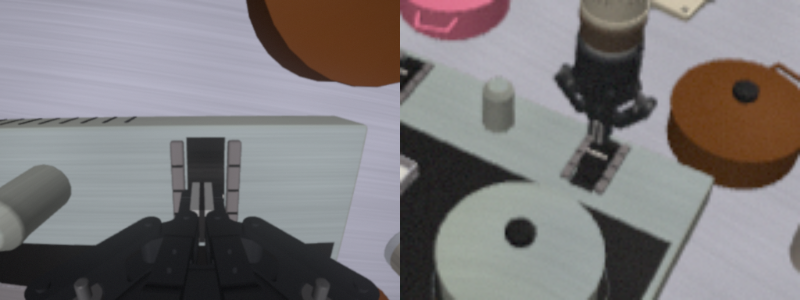

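>>> {"api": "apply_moves", "payload": {
  "moves": [
    [[2,1.5,3,-0.7],[2,1,3,0],[0,0,2,0],[0,0,2,0],[0,0,1,0],[0,0,0,0],[0,0,0,0],[0,0,0,0],[0,0,0,0],[0,0,0,0]]
  ]
}}

```text
clock: 4.2
eef_pos: [0.4526, 0.1706, 0.1061]
tool_rot: [0.646, 0.763, -0.003, -0.006]
ft_force: [-0.3, -0.1, 0.4]
grip_width: 0.0
```

```bash
python3 -c "
from h import *
st();t=P[0]-.010*hx;t[2]=.0965;plan(t,yaw+90,1)"
```

```text
4.2 [0.4526 0.1706 0.1061] [-0.35 -0.14  0.42] 0.0 [ 0.36  0.33 -0.27  0.98  0.01  0.19]
[-1.0, -1.3, 9.6, 0.1]
```

>>> {"api": "apply_moves", "payload": {
  "moves": [
    [[-1,-1,2,0],[0,0,2,0],[0,0,2,0],[0,0,1,0],[0,0,1,0],[0,0,0.5,0],[0,0,0,0],[0,0,0,0],[0,0,0,0],[0,0,0,0]]
  ]
}}

```text
clock: 5.2
eef_pos: [0.4529, 0.1696, 0.0987]
tool_rot: [0.646, 0.763, -0.001, -0.005]
ft_force: [-1.2, -0.4, 3.8]
grip_width: -0.0002
```

>>> {"api": "apply_moves", "payload": {
  "moves": [
    [[0,0,1.2,0],[0,0,1.2,0],[0,3,0.2,0],[0,3,0.2,0],[0,3,0.2,0],[0,3,0.2,0],[0,0,0,0],[0,0,0,0],[0,0,0,0],[0,0,0,0]]
  ]
}}

```text
clock: 6.2
eef_pos: [0.469, 0.1722, 0.0983]
tool_rot: [0.646, 0.763, 0.002, -0.002]
ft_force: [1.2, -0.8, 3.8]
grip_width: -0.0001
```

```bash
python3 -c "
from h import *
st();o=telemetry.get_obs();print((o['eef_pos']-P[0])@hx*1e3, o['ft_force']@hx)"
```

```text
6.2 [0.469  0.1722 0.0983] [ 1.25 -0.82  3.76] -0.0001 [ 0.35  0.36 -0.25  0.96  0.01  0.18]
7.682796368418073 1.0951525604205725
```

>>> {"api": "apply_moves", "payload": {
  "moves": [
    [[0,2,0.3,0],[0,2,0.2,0],[0,1,0,0],[0,0,0,0],[0,0,-2,0],[0,0,-5,0],[0,0,-15,0],[0,0,-25,0],[0,-30,-25,0],[0,-30,-20,0]]
  ]
}}

```text
clock: 7.2
eef_pos: [0.41, 0.1615, 0.1866]
tool_rot: [0.646, 0.763, -0.005, -0.007]
ft_force: [-0.3, -0.1, 0.2]
grip_width: 0.0003
```

```bash
python3 -c "
from h import *
c=snap('wrist','w2');b=snap('scene','s2');a=snap('top','t2')
st()
cv2.imwrite('pics/v2.png',np.hstack([cv2.resize(c['color'],(400,300)),cv2.resize(b['color'][180:240,260:340],(400,300),interpolation=cv2.INTER_CUBIC)])[:,:,::-1])
for k in range(-2,3):
    t=k*.6; print(k,[proj(cc,P[0]+np.array([0,0,-.04])+.04*(np.sin(t)*hx+np.array([0,0,np.cos(t)]))).round(1) for cc in (c,b)])
t=P[1]+.009*hx;t[2]=.16;plan(t,yaw+90,1)
"
```

```text
7.35 [0.4105 0.1618 0.1874] [-0.57 -0.67 -0.82] 0.0003 [ 0.37  0.17 -0.24  1.17  0.01  0.2 ]
-2 [array([258.6, 205.4]), array([302.3, 208.8])]
-1 [array([258.7, 227.6]), array([300.9, 208.2])]
0 [array([258.7, 253.5]), array([298. , 211.7])]
1 [array([258.6, 270.6]), array([294.8, 218. ])]
2 [array([258.5, 272.8]), array([292.3, 224.8])]
[-299.0, 59.4, 27.4, 0.1]
```

View pics/v2.png

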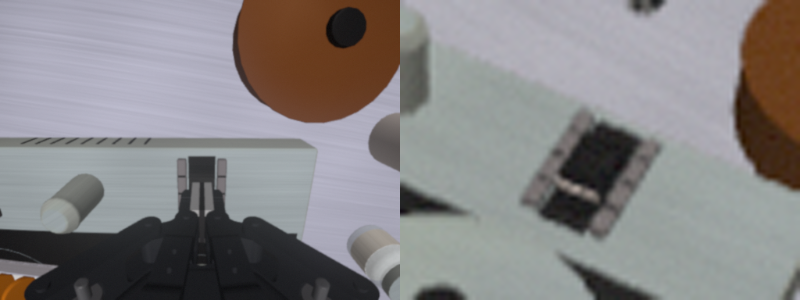

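The white line is now at scene pixel (295.4,217.6). One click hotter was predicted at (294.8,218.0), so the left wheel is done. On to the right wheel.

>>> {"api": "apply_moves", "payload": {
  "moves": [
    [[-30,0,-1,0],[-35,0,0,0],[-35,0,0,0],[-35,0,0,0],[-35,0,0,0],[-35,8,0,0],[-35,14,0,0],[-35,14,0,0],[-20,14,0,0],[0,8,0,0]]
  ]
}}

```text
clock: 8.35
eef_pos: [0.5208, -0.1294, 0.1733]
tool_rot: [0.644, 0.765, -0.007, -0.013]
ft_force: [0.8, 0.5, 1.0]
grip_width: 0.0
```

```bash
python3 -c "
from h import *
st();t=P[1]+.009*hx;t[2]=.108;plan(t,yaw+90,1)"
```

```text
8.35 [ 0.5208 -0.1294  0.1733] [0.8  0.54 1.  ] 0.0 [-0.24  0.38 -0.    1.22 -0.   -0.41]
[6.5, -1.2, 65.3, 0.3]
```

>>> {"api": "apply_moves", "payload": {
  "moves": [
    [[3,-1,10,0.3],[3,0,14,0],[0,0,14,0],[0,0,10,0],[0,0,8,0],[0,0,3,0],[0,0,1,0],[0,0,0,0],[0,0,0,0],[0,0,0,0]]
  ]
}}

```text
clock: 9.35
eef_pos: [0.5132, -0.1172, 0.1049]
tool_rot: [0.645, 0.764, -0.008, -0.018]
ft_force: [0.4, -0.1, 0.1]
grip_width: -0.0001
```

```bash
python3 -c "
from h import *
st();t=P[1]+.0095*hx;t[2]=.0985;plan(t,yaw+90,1)"
```

```text
9.35 [ 0.5132 -0.1172  0.1049] [ 0.37 -0.06  0.12] -0.0001 [-0.23  0.43 -0.12  1.06  0.   -0.39]
[-6.8, 4.7, 6.4, 0.3]
```

>>> {"api": "apply_moves", "payload": {
  "moves": [
    [[-4,2.5,0,0],[-3,2.5,0,0],[0,0,2,0],[0,0,2,0],[0,0,1,0],[0,0,1,0],[0,0,0,0],[0,0,0,0],[0,0,0,0],[0,0,0,0]]
  ]
}}

```text
clock: 10.35
eef_pos: [0.5209, -0.1245, 0.0997]
tool_rot: [0.645, 0.764, -0.008, -0.017]
ft_force: [0.7, -0.9, 0.1]
grip_width: -0.0005
```

```bash
python3 -c "
from h import *
st();o=telemetry.get_obs();print((o['eef_pos']-P[1])@hx*1e3, o['ft_force']@hx);t=P[1]+.0095*hx;t[2]=.0985;plan(t,yaw+90,1)"
```

```text
10.35 [ 0.5209 -0.1245  0.0997] [ 0.66 -0.93  0.13] -0.0005 [-0.24  0.45 -0.11  1.06  0.   -0.4 ]
11.168278094107107 0.4987716345374844
[1.7, -1.7, 1.2, 0.2]
```

>>> {"api": "apply_moves", "payload": {
  "moves": [
    [[1.5,-1.5,0,0],[0,0,1,0],[0,0,1,0],[0,0,0.5,0],[0,0,0,0],[0,0,0,0],[0,0,0,0],[0,0,0,0],[0,0,0,0],[0,0,0,0]]
  ]
}}

```text
clock: 11.35
eef_pos: [0.5199, -0.1231, 0.0985]
tool_rot: [0.645, 0.764, -0.007, -0.016]
ft_force: [0.2, 0.4, 3.1]
grip_width: 0.0
```

```bash
python3 -c "
from h import *
st();o=telemetry.get_obs();print((o['eef_pos']-P[1])@hx*1e3, o['ft_force']@hx);t=P[1]+.0095*hx;t[2]=.0965;plan(t,yaw+90,1)"
```

```text
11.35 [ 0.5199 -0.1231  0.0985] [0.19 0.36 3.14] 0.0 [-0.23  0.44 -0.12  1.05  0.   -0.4 ]
10.420369900569117 0.24861157578182808
[0.1, -0.9, 2.0, 0.2]
```

>>> {"api": "apply_moves", "payload": {
  "moves": [
    [[0,0,1.4,0],[0,0,1.2,0],[0,-3,0.3,0],[0,-3,0.3,0],[0,-3,0.3,0],[0,-3,0.3,0],[0,0,0,0],[0,0,0,0],[0,0,0,0],[0,0,0,0]]
  ]
}}

```text
clock: 12.35
eef_pos: [0.5143, -0.1241, 0.0982]
tool_rot: [0.644, 0.765, -0.001, -0.011]
ft_force: [0.9, 0.8, 2.9]
grip_width: -0.0001
```

```bash
python3 -c "
from h import *
st();o=telemetry.get_obs();print((o['eef_pos']-P[1])@hx*1e3, o['ft_force']@hx)"
```

```text
12.35 [ 0.5143 -0.1241  0.0982] [0.94 0.82 2.88] -0.0001 [-0.24  0.42 -0.15  1.02  0.01 -0.41]
4.738777635505737 1.0565822876300526
```

>>> {"api": "apply_moves", "payload": {
  "moves": [
    [[0,0,1,0],[0,-3,0.8,0],[0,-4,0.5,0],[0,-4,0.5,0],[0,-2,0,0],[0,0,0,0],[0,0,0,0],[0,0,0,0],[0,0,0,0],[0,0,0,0]]
  ]
}}

```text
clock: 13.35
eef_pos: [0.4965, -0.127, 0.0962]
tool_rot: [0.645, 0.764, -0.004, -0.013]
ft_force: [-1.2, 0.6, 7.4]
grip_width: -0.0003
```

```bash
python3 -c "
from h import *
st();o=telemetry.get_obs();print((o['eef_pos']-P[1])@hx*1e3, o['ft_force']@hx)"
```

```text
13.35 [ 0.4965 -0.127   0.0962] [-1.19  0.55  7.38] -0.0003 [-0.25  0.4  -0.19  1.01  0.   -0.42]
-13.280310359897664 -1.0850446692026732
```

>>> {"api": "apply_moves", "payload": {
  "moves": [
    [[0,0,-2,0],[0,0,-3,0],[0,0,-6,0],[0,0,-15,0],[0,0,-25,0],[0,-30,-25,0],[0,-30,-20,0],[0,-10,0,0],[0,0,0,0],[0,0,0,0]]
  ]
}}

```text
clock: 14.35
eef_pos: [0.4224, -0.1402, 0.1923]
tool_rot: [0.645, 0.764, -0.01, -0.02]
ft_force: [-0.2, 0.1, 0.6]
grip_width: -0.0001
```

```bash
python3 -c "
from h import *
b=snap('scene','s3')
st()
f=lambda i:cv2.resize(i,(400,300),interpolation=cv2.INTER_CUBIC)
cv2.imwrite('pics/v3.png',np.vstack([np.hstack([f(b['color'][180:240,260:340]),f(b['color'][150:210,180:260])]),np.hstack([f(load('scene0')['color']),f(b['color'])])])[:,:,::-1])
for k in range(-2,3):
    t=k*.6; print(k,[proj(b,p+np.array([0,0,-.04])+.04*(np.sin(t)*hx+np.array([0,0,np.cos(t)]))).round(1) for p in P])
"
```

```text
14.4 [ 0.4223 -0.1401  0.192 ] [ 0.08  0.28 -0.25] -0.0 [-0.32  0.2  -0.2   1.22 -0.   -0.49]
-2 [array([302.3, 208.8]), array([225.3, 176.7])]
-1 [array([300.9, 208.2]), array([222.7, 175.6])]
0 [array([298. , 211.7]), array([218.9, 178.2])]
1 [array([294.8, 218. ]), array([215.4, 183.8])]
2 [array([292.3, 224.8]), array([213.5, 190.2])]
```

View pics/v3.png

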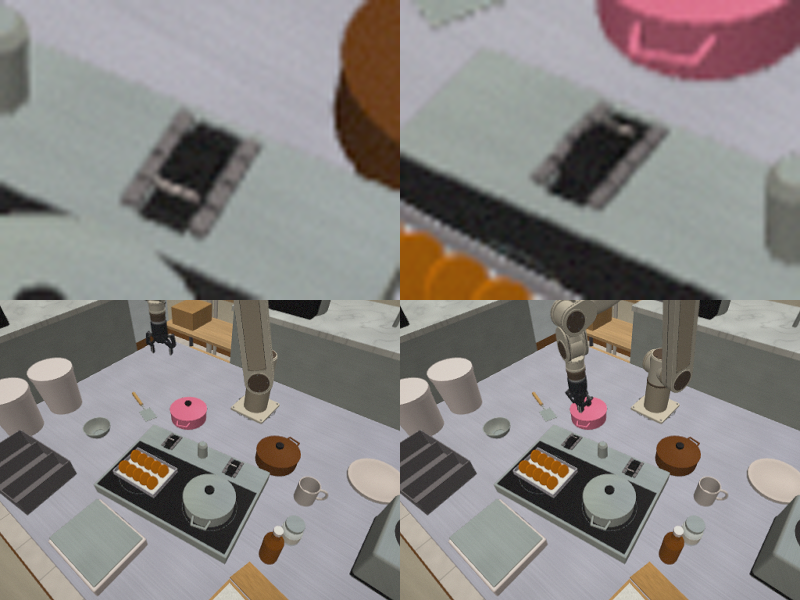

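The right line is at about (224,175), closest to the one-click-cooler prediction (222.7,175.6), but seen at a grazing angle. I'll move the arm clear and check from above.

>>> {"api": "apply_moves", "payload": {
  "moves": [
    [[-10,-5,-10,0],[-25,-10,-10,0],[-30,-10,-10,0],[-30,-10,0,0],[-30,-10,0,0],[-30,-10,0,0],[-20,0,0,0],[-10,0,0,0],[0,0,0,0],[0,0,0,0]]
  ]
}}

```text
clock: 15.4
eef_pos: [0.4027, -0.3433, 0.2183]
tool_rot: [0.642, 0.766, -0.012, -0.025]
ft_force: [-0.0, 0.5, 0.6]
grip_width: -0.0001
```

```bash
python3 -c "
from h import *
b=snap('top','t4')
st()
cv2.imwrite('pics/v4.png',cv2.resize(b['color'][170:225,170:330],None,fx=5,fy=5,interpolation=cv2.INTER_CUBIC)[:,:,::-1])
for k in range(-2,3):
    t=k*.6; print(k,[((proj(b,p+np.array([0,0,-.04])+.04*(np.sin(t)*hx+np.array([0,0,np.cos(t)])))-[170,170]+.4)*5).round(0) for p in P])
d=cv2.absdiff(load('top0')['color'],b['color']).max(2)[80:260,110:420]; n,_,s,ce=cv2.connectedComponentsWithStats((cv2.medianBlur(d,3)>40).astype(np.uint8)); print(s[1:],ce[1:]+[110,80])
"
```

```text
15.45 [ 0.4027 -0.3431  0.2183] [-0.26 -1.27 -0.59] 0.0001 [-0.69  0.35  0.08  1.35 -0.02 -0.87]
-2 [array([220., 197.]), array([601., 128.])]
-1 [array([214., 178.]), array([600., 109.])]
0 [array([208., 149.]), array([595.,  79.])]
1 [array([204., 120.]), array([589.,  51.])]
2 [array([203., 103.]), array([583.,  34.])]
[[ 226  101   82   79 1719]
 [ 177  105    2    2    4]
 [ 292  108    1    1    1]
 [ 295  108   15   13   40]
 [ 178  111    2    2    4]
 [ 291  110    1    1    1]
 [ 289  112    2    3    3]
 [  99  119    1    2    2]
 [ 301  128    9   14   35]
 [ 309  137    1    1    1]] [[371.95055265 217.28621291]
 [287.5        185.5       ]
 [402.         188.        ]
 [412.425      194.05      ]
 [288.5        191.5       ]
 [401.         190.        ]
 [399.33333333 193.        ]
 [209.         199.5       ]
 [415.         214.65714286]
 [419.         217.        ]]
```

View pics/v4.png

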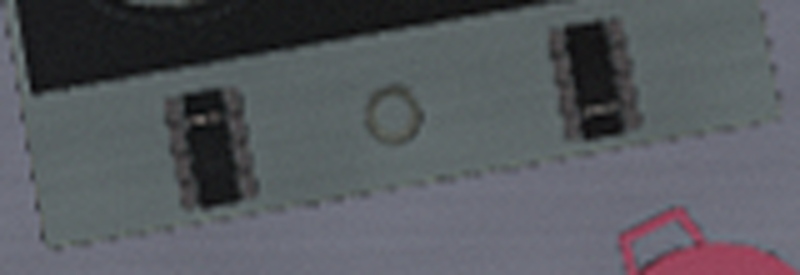

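In the top view the lines are at (205,119) and (601,109). One click away for the left wheel was predicted at (204,120), and one click nearer for the right wheel at (600,109). Apart from the arm, only the wheel lines changed in the picture. Handing in.

```bash
python3 -c "
from workcell import workorder
print(workorder.job_done())"
```

```text
the job is handed in; nothing more can be done
None
```

Both thermostat wheels are settled one click from the middle, and I've handed the job in at about 15.5 s of the 42 s. I rolled the left wheel, in front of the pot, away from the robot first. Then I rolled the right wheel, in front of the biscuit tray, towards it.

- **Wheel settings:** in the last top view, with the arm well clear, both white lines lay within about 0.2 px of the one-click positions. The scene view agreed for the left wheel. For the right wheel it was about 1.4 px off, seen at a grazing angle, and the top view settled it.
- **Other objects:** comparing the top view with the start picture around the hob and nearby counter showed changes only at the wheel lines and the arm. The spatula may have been hidden behind the arm in that picture. The scene view shows it in its place.
- **Forces:** the highest reading at the end of any move was about 7.5 N, while pressing on the right wheel.
- **What didn't go as planned:** the right wheel's first stroke moved only about 6 mm against the click, so I pressed a little deeper and finished with a second stroke. The tool also ended up tilted by 2 to 3 degrees, with no visible effect on the result.

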